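Release the pawl, unclamp the bearing block and tip it onto the cover plate

ROBOT

A 6-joint arm with a two-finger parallel gripper is mounted at the origin on the work surface. World frame = base frame: x ahead of the robot, y to its left, z up, the work surface at z = 0. Lengths are in m, angles in rad, forces in N, time in s.
With the tool pointing down it reaches from about 0.325 to 0.75 m from the base axis. Payload 7.6 kg.
Tool frame: the origin (TCP) lies at the very end of the fingers, on their centre line; the grasp point (between the pads) lies 19 mm behind it; z points along the fingers, y is the line along which they close (so a half turn about z gives the same grasp; the last joint's range is limited). The gripper opens to 85 mm and grips with 20 to 120 N. Pads are 22 mm wide; open, the fingers measure 114 mm over their backs; the gripper's body (76 mm by 85 mm) begins 54 mm behind the grasp point. The pads swing forward as they close: fully open they stand 13 mm farther back than shut.
Start: joints at [1.089, 0.052, 1.401, -0, 1.689, -0.07], TCP at [0.21, 0.481, 0.231] pointing down, gripper open.
Joint ranges: [-2.9, 2.9], [-0.91, 2.17], [0.12, 2.37], [-1.06, 4.2], [0.26, 2.73], [-2.93, 2.93]. Speed limits (rad/s): [2.57, 2.57, 3.01, 3.14, 3.14, 3.14].

INTERFACE

Orientations are given as a 3x3 rotation matrix whose columns are the frame's x, y, z axes.
In Python, from station import env gives the robot as it stands.
- The arm moves only by the shell command python3 -m handwheel 'ROWS' [FORCE]. ROWS is a JSON object of lists of equal length, an entry for each row: "twist": the turn, a rotation vector about the tool's x, y, z in rad, a list of three; "dp": the shift along the tool's x, y, z in m, a list of three; "hand": the opening in per cent of the stroke, from 0 (shut) to 100 (fully open). In form: {"twist": [[rx, ry, rz], ...], "dp": [[dx, dy, dz], ...], "hand": [hand, ...]}. A call has exactly 5 rows; each row shifts and turns the commanded pose from where the row before left it, along the tool's axes as they then stand; what a row does not reach is not made up. A row lasts 1/12 s, in which the tool goes at most 41.7 mm and 7.16 degrees, less where a joint would pass 70% of its speed; a pose out of reach is approached as far as the arm can. A call is refused whole if a number of a shift passes 0.0417 or a number of a turn 0.125, either way. A call with a gripper value outside its range is refused whole. The fingers move at their own pace and stop on an object; FORCE is the grip in N (left out, the last holds). Time passes only in rows, so rows that do not move let the fingers close, or fill a call up. It gives the time, the measured TCP pose, the force, the opening and the grip force at its end, in the units of the state.
- env.get_state(): the state, without advancing time (a new reading comes with each control period).
- env.get_image(name): name is "side" or "top" or "wrist"; returns a dict with "color" (420x560x3 uint8, blue, green, red), "vertical_fov" (degrees; the focal length in pixels is half the picture's height over the tangent of half this angle, whatever the lens; pixels are square), "cx", "cy" (the principal point, pixels), "eye" and "attitude" of the camera in the world. Camera axes: x right, y down, z forward; pixel columns grow to the right and rows downward; lengths in m; the calibration is good to about 2 mm. A picture is of the moment at which its call begins. There is no depth.
- env.hand_in(): hands the job in; it is judged then, once.
The state is a dict: "t": time; "qpos": joint angles; "joint_vel": joint speeds; "joint_torque": joint torques, N m; "tool_pos": TCP position; "tool_rot": TCP orientation; "wrist_force": force on the tool from outside, world axes, zero at the start; "wrist_torque": the same for the moment, N m; "finger_gap": finger opening in m; "grasp_force": force on a finger pad.
Only numpy, scipy, OpenCV 4.12 (cv2) and the standard library are available. Lean on these libraries where they do the work, as an engineer would, in place of code of your own. Each camera call takes 0.05 s, during which the arm holds its last target. There are 200 camera calls.

TASK

On the turntable, lift the ratchet pawl, slide the clamp bar fully back by its knob and leave it there, then take out the freed aluminium block and stand it upright on the bench with one face against the cover plate's near edge (the long edge facing the robot), at a stretch clear of the bronze ring and the spanner head. Then tip the block over that edge so that it lies flat on its side on the plate, square to the edge and with its foot end still at the edge, and let go. Do not shift the bronze ring, the spanner head, the copper drift or the small gear cluster.

Things in the scene. Friction and masses are not known exactly. Their poses are not given: they have to be found in the camera images.
- turntable_top (a point): centre of the top face of a round dark cast-iron turntable, 260 mm across, top 45 mm above the bench; fixed, does not turn. Its x axis (horizontal) is the way the clamp bar draws back, y is across the bar, z up. Along x on it: fixed jaw, clamped block (centre at x = -45 mm), clamp bar, pawl in a post with two ears (x 105 to 125 mm, y within 26 mm, 60 mm high)
- jaw_top (a point): centre of the top of the fixed jaw behind the block's -x face: 24 mm (x) by 70 mm (y), 30 mm high above the turntable top, 80 mm to the -x side of its centre. Two low cheeks, 20 mm high, stand beside the block's lower part, 24 to 34 mm either side of the centre line
- lock_pin (a point): top of the turntable's locking pin with a round black head, 22 mm across, 36 mm above the turntable top, at its x = -45 mm, y = 105 mm; fixed, leave it
- bar_knob (a point): centre of the upright black round knob (20 mm diameter, 32 mm high) on the clamp bar, when clamped 15 mm to the +x side of the turntable centre; centre 63 mm, top 79 mm above the turntable top. The steel bar under it is 28 mm wide, its top face 34 mm above the turntable top. Moves with the bar along the turntable's x
- pawl_disc (a point): centre of the pawl's upright thumb disc: dark steel, 24 mm diameter, 12 mm thick, flat faces looking along the turntable's +y and -y; pawl down: 70 mm above the turntable top, 65 mm to the +x side of its centre. Pinch its flat faces and move it up and back in an arc round the hinge
- clamp_bar (a joint): how far the clamp bar is drawn back along the turntable's x, m: 0 = clamped (its tongue reaches 11 mm into the block's slot), 0.03 = fully back against its stop. Slides with about 3 N of friction and stays where left; the toothed bar cannot draw back while the pawl is down
- pawl_hinge (a point): hinge axis of the pawl, horizontal along the turntable's y; 115 mm to the +x side of the turntable centre, 50 mm above its top. The thumb disc is 50 mm to the -x side of it and 20 mm above it when the pawl is down
- pawl (a joint): angle of the pawl, rad: 0 = down, nose in the bar's teeth; grows as the disc end is lifted and swung back towards +x; at 0.5 it is well clear of the teeth; at most 1.5. A stiff hinge (about 0.13 N m): it stays where it is left
- block_center (a point): centre of the tall aluminium bearing block, 44 x 44 x 100 mm (z along its length, upright at the start), about 0.5 kg; its x face has a cross slot (20 to 36 mm above the foot, 13 mm deep) that the bar's tongue holds; round dark bores on its y faces. At the start its underside rests on the turntable top, its axes along the turntable's
- block_foot (a point): centre of the underside (foot) of the block
- plate_top (a point): centre of the top face of the aluminium cover plate, 130 mm (its x) by 210 mm (its y), 12 mm thick, fixed flat on the bench. Its -x edge, 210 mm long, is the near edge facing the robot; x points away from the robot
- plate_edge (a point): middle of the plate's near long edge, at its top corner, 12 mm above the bench; axes as the plate's
- thrust_ring_mid (a point): centre of a bronze ring lying on the plate, 60 mm outside diameter, 12 mm thick; leave alone
- spanner_head_mid (a point): black steel spanner head lying flat on the bench in front of the plate's near edge, in line with the ring give or take 12 mm; about 87 mm long (27 mm ahead of this point along its x, 60 mm behind), 46 mm wide, 12 mm thick; leave alone
- copper_drift_mid (a point): square copper drift bar lying on the bench between turntable and plate, about 158 mm long (its x), 18 mm square; this point is at half thickness, 65 mm from its thick end; leave alone
- gear_cluster_mid (a point): small loose steel two-gear cluster standing on the turntable at its -y side, 38 mm across, 36 mm high; leave alone
Mind the look-alikes: they are no part of the job. Of the things that look like the part that bears plate_top, take the one that is nearest to the robot's base at the start.

How it is judged:
By the outcome, as a careful person would: the job done as asked, in the order asked, and still so for the second after the job is handed in, with the robot touching nothing.
It also fails if it takes over 72 s, if anything falls off the work surface, if the arm or the gripper's body presses on something with over 40 N, if the wrist force passes 120 N, or if a joint passes its speed limit or range.

## Working session

There is one attempt and no reset: what is moved stays moved. The work goes in short steps, Python scripts to look and compute and a shell command to move; the robot and the scene stay as the last step left them, time stands still between calls to the robot, and variables do not carry over. Pictures are saved under pics/ and viewed, at most 10 in all, crops included, and the job is handed in when it is done.

```bash
ls; mkdir -p pics
python3 - <<'E'
from station import env
import cv2,numpy as np
s=env.get_state();print(s['t'],s['tool_pos'],s['tool_rot'],s['finger_gap'])
for n in ['top','side','wrist']:
    d=env.get_image(n);cv2.imwrite(f'pics/{n}0.png',d['color']);print(n,d['vertical_fov'],d['cx'],d['cy'],d['eye'],np.round(d['attitude'],4).tolist(), [k for k in d])
E
```

```text
pics
0.0 [0.20998548 0.48085168 0.23048592] [[-9.16393281e-01  4.00278476e-01 -7.03898650e-04]
 [ 4.00279084e-01  9.16392247e-01 -1.37981295e-03]
 [ 9.27378402e-05 -1.54620722e-03 -9.99998800e-01]] 0.08532922043579944
top 56.302823356303236 282.44719539905674 212.36373387761844 [0.47881064 0.08792887 1.04513035] [[-0.0295, -0.9969, 0.0725], [-0.9995, 0.0287, -0.012], [0.0099, -0.0729, -0.9973]] ['color', 'vertical_fov', 'cx', 'cy', 'eye', 'attitude']
side 47.44970972787583 287.65166661580776 213.55951401560043 [ 0.40512958 -1.0125357   0.73044367] [[0.9876, -0.0864, 0.1308], [-0.1562, -0.4726, 0.8673], [-0.0131, -0.877, -0.4803]] ['color', 'vertical_fov', 'cx', 'cy', 'eye', 'attitude']
wrist 58.18237318049945 278.2825543445541 210.08850047852513 [0.1492818  0.50729905 0.37288549] [[0.4002, 0.8837, 0.2425], [0.9164, -0.3855, -0.1075], [-0.0015, 0.2653, -0.9642]] ['color', 'vertical_fov', 'cx', 'cy', 'eye', 'attitude']
```

View pics/top0.png

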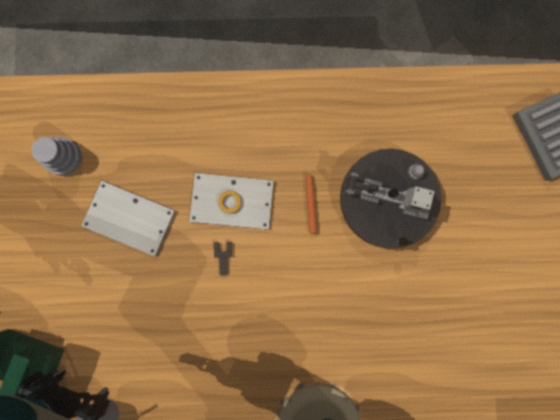

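View pics/side0.png

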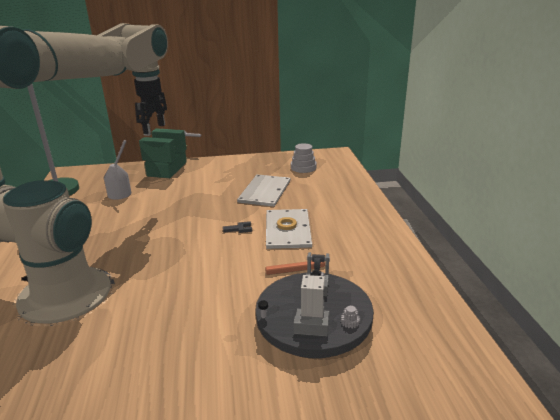

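The top view shows the turntable at about (390,198), with the block at (422,198) and the pawl post at (355,185). The ring plate, which is the nearer one, is at (232,201). The spanner is at (224,258) and the drift at (311,203). The side view agrees.

```bash
cat > h.py <<'E'
import numpy as np,cv2
from station import env
def cam(n):
    d=env.get_image(n);d['R']=np.array(d['attitude']);d['e']=np.array(d['eye']);d['f']=210/np.tan(np.radians(d['vertical_fov'])/2);return d
def plane(d,uv,z):
    r=d['R']@np.array([(uv[0]-d['cx'])/d['f'],(uv[1]-d['cy'])/d['f'],1]);return d['e']+r*(z-d['e'][2])/r[2]
def proj(d,p):
    c=d['R'].T@(np.array(p)-d['e']);return np.array([d['cx']+d['f']*c[0]/c[2],d['cy']+d['f']*c[1]/c[2]])
def toTool(v):
    return np.array(env.get_state()['tool_rot']).T@np.array(v)
E
python3 - <<'E'
from h import *
d=cam('top');im=d['color']
a=cv2.resize(im[140:260,330:450],None,fx=5,fy=5,interpolation=cv2.INTER_CUBIC)
cv2.imwrite('pics/tt.png',a)
# plate mask: bright, low saturation
hsv=cv2.cvtColor(im,cv2.COLOR_BGR2HSV)
m=((hsv[...,1]<60)&(hsv[...,2]>120)).astype('uint8')
m[:, :185]=0;m[:,:]*=1;m[:160]=0;m[245:]=0;m[:,290:]=0
m=cv2.morphologyEx(m,cv2.MORPH_CLOSE,np.ones((5,5)))
c=max(cv2.findContours(m,0,1)[0],key=cv2.contourArea);r=cv2.minAreaRect(c);b=cv2.boxPoints(r)
P=np.array([plane(d,q,.012) for q in b]);print('plate',r,'\n',P.round(4),P.mean(0).round(4))
for i in range(4):print(np.linalg.norm(P[i]-P[i-1]).round(4))
# turntable: dark ellipse
m=(hsv[...,2]<75).astype('uint8');m[:140]=0;m[255:]=0;m[:,:335]=0;m[:,450:]=0
m=cv2.morphologyEx(m,cv2.MORPH_CLOSE,np.ones((15,15)))
c=max(cv2.findContours(m,0,1)[0],key=cv2.contourArea);e=cv2.fitEllipse(cv2.convexHull(c));print('tt',e,plane(d,e[0],.045), plane(d,e[0],.03))
# block top
m=((hsv[...,1]<40)&(hsv[...,2]>135)).astype('uint8');m[:180]=0;m[215:]=0;m[:,:405]=0;m[:,440:]=0
c=max(cv2.findContours(m,0,1)[0],key=cv2.contourArea);r=cv2.minAreaRect(c);print('blk',r,plane(d,r[0],.145),[plane(d,q,.145).round(4)[:2] for q in cv2.boxPoints(r)])
for nm,lo,hi,box,z in [('ring',(12,110,90),(28,255,255),(185,222,215,250),.024),('drift',(0,120,80),(9,255,255),(165,245,295,330),.018),('span',(0,0,0),(180,255,75),(235,280,205,245),.012)]:
    m=cv2.inRange(hsv,lo,hi);k=np.zeros_like(m);k[box[0]:box[1],box[2]:box[3]]=1;m=m*k
    c=max(cv2.findContours(m,0,1)[0],key=cv2.contourArea);r=cv2.minAreaRect(c);print(nm,r,plane(d,r[0],z),[plane(d,q,z).round(3)[:2] for q in cv2.boxPoints(r)])
E
```

```text
plate ((231.1669921875, 200.77423095703125), (79.59589385986328, 48.64371871948242), 5.5275397300720215) 
 [[0.5379 0.3212 0.012 ]
 [0.6661 0.3072 0.012 ]
 [0.6397 0.0977 0.012 ]
 [0.5116 0.1136 0.012 ]] [0.5888 0.2099 0.012 ]
0.2093
0.129
0.2112
0.1291
tt ((390.5502014160156, 198.5187530517578), (96.97601318359375, 99.64471435546875), 109.8963394165039) [ 0.57921937 -0.20282332  0.045     ] [ 0.5807253  -0.20718404  0.03      ]
blk ((422.00006103515625, 197.50001525878906), (19.16031265258789, 18.432706832885742), 14.03624439239502) [ 0.56947341 -0.24683378  0.145     ] [array([ 0.5549, -0.2193]), array([ 0.5962, -0.2319]), array([ 0.5841, -0.2745]), array([ 0.5429, -0.2617])]
ring ((229.50003051757812, 201.50001525878906), (21.21320343017578, 21.21320343017578), 45.0) [0.585493   0.21293878 0.024     ] [array([0.587, 0.252]), array([0.625, 0.212]), array([0.584, 0.174]), array([0.546, 0.214])]
drift ((311.5, 208.0), (1.0, 0.0), 180.0) [ 0.56282444 -0.00115316  0.018     ] [array([ 0.563, -0.002]), array([ 0.563, -0.002]), array([0.563, 0.   ]), array([0.563, 0.   ])]
span ((222.98275756835938, 256.7068786621094), (7.984899520874023, 6.127945899963379), 68.19859313964844) [0.44225669 0.23426964 0.012     ] [array([0.449, 0.245]), array([0.455, 0.23 ]), array([0.435, 0.223]), array([0.43 , 0.238])]
```

View pics/tt.png

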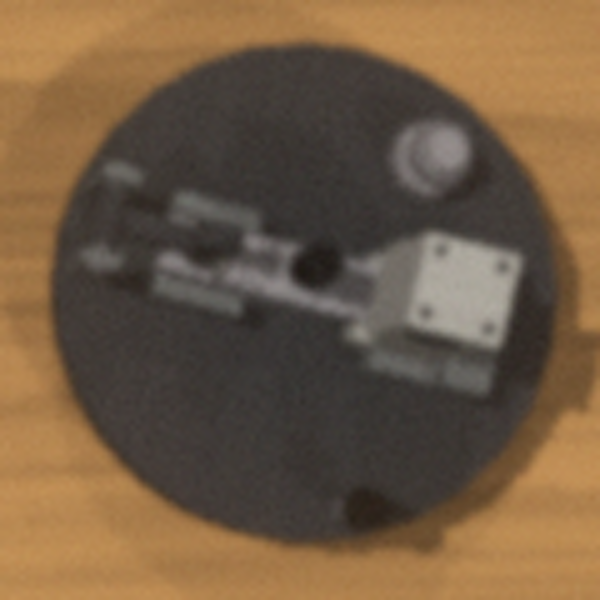

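The crop shows the knob at full-picture (393.4,192), the pawl disc near (374,188), the post ears at (355,174) and (350,192), and the lock pin at (402,241). I'll move above the turntable and look from close by.

```bash
python3 -m handwheel '{"twist":[[0,0,0],[0,0,0],[0,0,0],[0,0,0],[0,0,0]],"dp":[[-0.03,-0.0215,-0.0035],[-0.03,-0.0215,-0.0035],[-0.03,-0.0215,-0.0035],[-0.03,-0.0215,-0.0035],[-0.03,-0.0215,-0.0035]],"hand":[100,100,100,100,100]}'
python3 -m handwheel '{"twist":[[0,0,0],[0,0,0],[0,0,0],[0,0,0],[0,0,0]],"dp":[[-0.03,-0.0215,-0.0035],[-0.03,-0.0215,-0.0035],[-0.03,-0.0215,-0.0035],[-0.03,-0.0215,-0.0035],[-0.03,-0.0215,-0.0035]],"hand":[100,100,100,100,100]}'
python3 -m handwheel '{"twist":[[0,0,0],[0,0,0],[0,0,0],[0,0,0],[0,0,0]],"dp":[[-0.03,-0.0215,-0.0035],[-0.03,-0.0215,-0.0035],[-0.03,-0.0215,-0.0035],[-0.03,-0.0215,-0.0035],[-0.03,-0.0215,-0.0035]],"hand":[60,60,60,60,60]}'
python3 -m handwheel '{"twist":[[0,0,0],[0,0,0],[0,0,0],[0,0,0],[0,0,0]],"dp":[[-0.03,-0.0215,-0.0035],[-0.03,-0.0215,-0.0035],[-0.03,-0.0215,-0.0035],[-0.03,-0.0215,-0.0035],[-0.03,-0.0215,-0.0035]],"hand":[45,45,45,45,45]}'
python3 -m handwheel '{"twist":[[0,0,0.117],[0,0,0.117],[0,0,0.117],[0,0,0.117],[0,0,0.117]],"dp":[[0,0,0],[0,0,0],[0,0,0],[0,0,0],[0,0,0]],"hand":[45,45,45,45,45]}'
python3 -m handwheel '{"twist":[[0,0,0.117],[0,0,0.117],[0,0,0.117],[0,0,0.117],[0,0,0.117]],"dp":[[0,0,0],[0,0,0],[0,0,0],[0,0,0],[0,0,0]],"hand":[45,45,45,45,45]}'
python3 -m handwheel '{"twist":[[0,0,0.117],[0,0,0.117],[0,0,0],[0,0,0],[0,0,0]],"dp":[[0,0,0],[0,0,0],[0,0,0],[0,0,0],[0,0,0]],"hand":[45,45,45,45,45]}'
python3 - <<'E'
from h import *
d=cam('wrist');cv2.imwrite('pics/w1.png',d['color']);s=env.get_state();print(s['t'],s['tool_pos'],s['tool_rot'],s['qpos'],d['eye'])
E
```

```text
t: 0.62
tool_pos: [0.3049, 0.321, 0.2488]
tool_rot: [[-0.917, 0.4, 0.0], [0.4, 0.917, -0.0], [-0.0, 0.0, -1.0]]
wrist_force: [0.7, 1.1, 0.7]
finger_gap: 0.0857
grasp_force: 0.0
t: 1.03
tool_pos: [0.3994, 0.1623, 0.2665]
tool_rot: [[-0.916, 0.4, 0.0], [0.4, 0.916, 0.0], [-0.0, 0.0, -1.0]]
wrist_force: [1.0, 0.7, 0.8]
finger_gap: 0.0854
grasp_force: 0.0
t: 1.45
tool_pos: [0.494, 0.0036, 0.2839]
tool_rot: [[-0.916, 0.4, 0.0], [0.4, 0.916, 0.0], [0.0, 0.0, -1.0]]
wrist_force: [0.2, 0.9, -0.1]
finger_gap: 0.0516
grasp_force: 0.0
t: 1.87
tool_pos: [0.5884, -0.1548, 0.3011]
tool_rot: [[-0.916, 0.4, -0.0], [0.4, 0.916, 0.0], [0.0, 0.0, -1.0]]
wrist_force: [-0.1, 0.2, 0.2]
finger_gap: 0.0388
grasp_force: 0.0
t: 2.28
tool_pos: [0.5879, -0.1532, 0.3008]
tool_rot: [[-0.538, 0.843, -0.001], [0.843, 0.538, 0.0], [0.001, -0.0, -1.0]]
wrist_force: [1.1, -0.6, 0.1]
finger_gap: 0.0386
grasp_force: 0.0
t: 2.7
tool_pos: [0.5878, -0.1531, 0.3009]
tool_rot: [[0.017, 1.0, -0.001], [1.0, -0.017, 0.0], [0.0, -0.001, -1.0]]
wrist_force: [0.1, -0.1, -0.5]
finger_gap: 0.0384
grasp_force: 0.0
t: 3.12
tool_pos: [0.5878, -0.1531, 0.3011]
tool_rot: [[0.239, 0.971, -0.0], [0.971, -0.239, 0.0], [0.0, -0.0, -1.0]]
wrist_force: [0.0, 0.8, -0.4]
finger_gap: 0.0385
grasp_force: 0.0
3.1667 [ 0.58783485 -0.15305964  0.30117492] [[ 2.39853085e-01  9.70809186e-01 -1.51805863e-04]
 [ 9.70809192e-01 -2.39853064e-01  1.39276153e-04]
 [ 9.87994671e-05 -1.80780342e-04 -9.99999979e-01]] [-3.15546809e-01  2.87826707e-01  9.99578262e-01  8.88368975e-05
  1.85437522e+00 -7.33074537e-02] [ 0.60458097 -0.08857865  0.44344163]
```

View pics/w1.png

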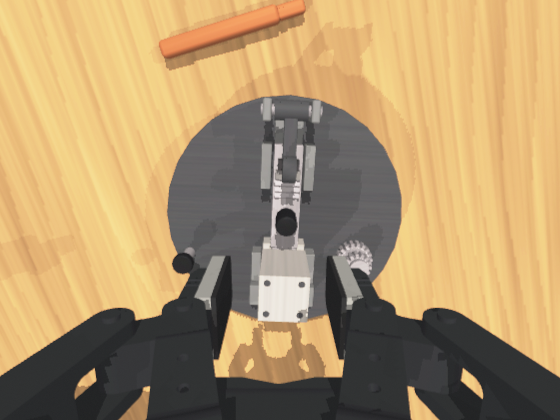

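The wrist view shows the knob top at (286,222), the disc at (290,170), the ears at (267,110) and (316,111), the block top at about (285,300), the pin at (184,262), and the gear at (357,257).

Run:
```python
from h import *
d=cam('wrist');im=d['color'];hsv=cv2.cvtColor(im,cv2.COLOR_BGR2HSV)
print(hsv[150,220],hsv[222,286],hsv[170,290],hsv[262,184],hsv[60,40])
m=((hsv[...,1]<80)).astype('uint8');m[265:]=0;m[:90]=0
m=cv2.morphologyEx(m,cv2.MORPH_OPEN,np.ones((5,5)))
c=max(cv2.findContours(m,0,1)[0],key=cv2.contourArea);h=cv2.convexHull(c)[:,0];h=h[(h[:,1]<250)]
W=np.array([plane(d,p,.045)[:2] for p in h]);A=np.c_[2*W,np.ones(len(W))];x=np.linalg.lstsq(A,(W**2).sum(1),rcond=None)[0];print('tt',x[:2],np.sqrt(x[2]+x[0]**2+x[1]**2))
for nm,(u,v),z in [('knob',(286,222),.124),('disc',(290,166),.127),('earL',(267,110),.105),('earR',(316,111),.105),('pin',(184,262),.081)]:
    b=np.zeros(im.shape[:2],'uint8');cv2.circle(b,(u,v),20,1,-1);k=((hsv[...,2]<45)&(b>0)).astype('uint8')
    n,l,st,ce=cv2.connectedComponentsWithStats(k);i=1+np.argmax(st[1:,4]) if n>1 else 0
    print(nm,st[i],ce[i].round(1),plane(d,(u,v),z).round(4),plane(d,ce[i],z).round(4))
m=((hsv[...,1]<50)&(hsv[...,2]>170)).astype('uint8');m[:255]=0;m[:,:255]=0;m[:,318:]=0
c=max(cv2.findContours(m,0,1)[0],key=cv2.contourArea);r=cv2.minAreaRect(c);print('blk',r)
for q in cv2.boxPoints(r):print(q.round(1),plane(d,q,.145).round(4))
```

```text
[150   5 102] [170  15  50] [170   8 102] [45 11 47] [ 20 116 242]
tt [ 0.58271665 -0.20387043] 0.1281437231807621
knob [276 209  20  18 156] [284.5 214.8] [ 0.5876 -0.1862  0.124 ] [ 0.5879 -0.1794  0.124 ]
disc [     0      0    560    420 235200] [279.5 209.5] [ 0.6026 -0.1381  0.127 ] [ 0.5849 -0.1728  0.127 ]
earL [     0      0    560    420 235200] [279.5 209.5] [ 0.5944 -0.0893  0.105 ] [ 0.5835 -0.1787  0.105 ]
earR [     0      0    560    420 235200] [279.5 209.5] [ 0.6354 -0.1003  0.105 ] [ 0.5835 -0.1787  0.105 ]
pin [174 253  20  16  67] [186.8 258.2] [ 0.4726 -0.2161  0.081 ] [ 0.4766 -0.2128  0.081 ]
blk ((283.61383056640625, 287.5655212402344), (53.43703842163086, 67.64776611328125), 3.3664608001708984)
[255.  319.8] [ 0.5404 -0.2617  0.145 ]
[258.9 252.2] [ 0.5602 -0.2003  0.145 ]
[312.3 255.4] [ 0.6034 -0.2139  0.145 ]
[308.3 322.9] [ 0.5859 -0.2762  0.145 ]
```

```bash
python3 -m handwheel '{"twist":[[0,0,0.047],[0,0,0],[0,0,0],[0,0,0],[0,0,0]],"dp":[[0,0,0],[0.0144,0.0096,0],[0,0,0.035],[0,0,0.035],[0,0,0.035]],"hand":[45,45,45,45,45]}'
python3 -m handwheel '{"twist":[[0,0,0],[0,0,0],[0,0,0],[0,0,0],[0,0,0]],"dp":[[0,0,0.02],[0,0,0],[0,0,0],[0,0,0],[0,0,0]],"hand":[45,45,45,45,45]}'
python3 - <<'E'
from h import *
d=cam('wrist');c=np.array([.5825,-.2043]);x=np.array([.2857,.9583]);im=d['color'].copy()
p=c+.065*x
for dz in (.115,.127): cv2.circle(im,tuple(int(i) for i in proj(d,[*p,dz])),3,(0,0,255),-1)
k=c+.015*x;cv2.circle(im,tuple(int(i) for i in proj(d,[*k,.124])),3,(0,255,0),-1)
cv2.imwrite('pics/w2.png',im)
E
```

```text
t: 3.63
tool_pos: [0.6014, -0.1419, 0.1954]
tool_rot: [[0.286, 0.958, 0.002], [0.958, -0.286, -0.0], [0.0, 0.002, -1.0]]
wrist_force: [1.8, -0.3, -0.2]
finger_gap: 0.0385
grasp_force: 0.0
t: 4.05
tool_pos: [0.6023, -0.1424, 0.1793]
tool_rot: [[0.288, 0.958, 0.005], [0.958, -0.288, -0.001], [0.0, 0.005, -1.0]]
wrist_force: [-0.1, -0.0, -0.2]
finger_gap: 0.0382
grasp_force: 0.0
```

View pics/w2.png

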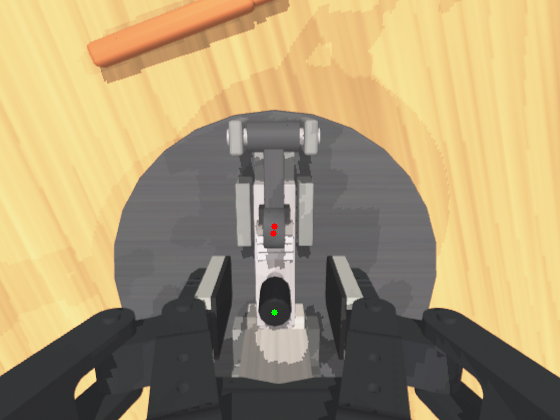

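The markers sit on the disc (275,230) and on the knob top (274,312), so the estimate holds. Next I pinch the disc and lift the pawl.

```bash
python3 -m handwheel '{"twist":[[0,0,0],[0,0,0],[0,0,0],[0,0,0],[0,0,0]],"dp":[[0,0,0.025],[0,0,0.025],[0,0,0.023],[0,0,0],[0,0,0]],"hand":[45,45,45,45,45]}' 30
python3 -m handwheel '{"twist":[[0,0,0],[0,0,0],[0,0,0],[0,0,0],[0,0,0]],"dp":[[0,0,0],[0,0,0],[0,0,0],[0,0,0],[0,0,0]],"hand":[20,8,0,0,0]}' 30
```

```text
t: 4.52
tool_pos: [0.6011, -0.142, 0.1036]
tool_rot: [[0.288, 0.958, -0.001], [0.958, -0.288, 0.0], [0.0, -0.001, -1.0]]
wrist_force: [0.8, -0.8, 1.5]
finger_gap: 0.0388
grasp_force: 0.0
t: 4.93
tool_pos: [0.6004, -0.1419, 0.1063]
tool_rot: [[0.287, 0.958, -0.001], [0.958, -0.287, 0.0], [-0.0, -0.001, -1.0]]
wrist_force: [-11.8, 2.8, 9.3]
finger_gap: 0.0114
grasp_force: 32.3
```

```bash
python3 -m handwheel '{"twist":[[0,0,0],[0,0,0],[0,0,0],[0,0,0],[0,0,0]],"dp":[[0.002,0,-0.0044],[0.0024,0,-0.0042],[0.0028,0,-0.004],[0.003,0,-0.0037],[0.0035,0,-0.0035]],"hand":[0,0,0,0,0]}' 40
python3 -m handwheel '{"twist":[[0,0,0],[0,0,0],[0,0,0],[0,0,0],[0,0,0]],"dp":[[0.0037,0,-0.0031],[0.004,0,-0.0027],[0.0042,0,-0.0024],[0.0044,0,-0.002],[0.0046,0,-0.0016]],"hand":[0,0,0,0,0]}' 40
python3 -m handwheel '{"twist":[[0,0,0],[0,0,0],[0,0,0],[0,0,0],[0,0,0]],"dp":[[0,0,0],[0,0,0],[0,0,0],[0,0,0],[0,0,0]],"hand":[0,10,45,45,45]}' 40
python3 -m handwheel '{"twist":[[0,0,0],[0,0,0],[0,0,0],[0,0,0],[0,0,0]],"dp":[[0,0,-0.03],[0,0,-0.03],[-0.02,0,0],[-0.03,0,0],[0,0,0]],"hand":[45,45,45,45,45]}' 40
python3 - <<'E'
from h import *
d=cam('wrist');im=d['color'].copy();s=env.get_state();print(s['tool_pos'])
c=np.array([.5825,-.2043]);x=np.array([.2857,.9583])
for xx,z in ((.015,.124),(.0996,.147)): cv2.circle(im,tuple(int(i) for i in proj(d,[*(c+xx*x),z])),3,(0,0,255),-1)
cv2.imwrite('pics/w3.png',im)
E
```

```text
t: 5.35
tool_pos: [0.6037, -0.1292, 0.1221]
tool_rot: [[0.288, 0.958, -0.004], [0.958, -0.288, -0.0], [-0.002, -0.004, -1.0]]
wrist_force: [-5.1, -1.7, -10.2]
finger_gap: 0.0107
grasp_force: 38.9
t: 5.77
tool_pos: [0.6096, -0.1097, 0.1342]
tool_rot: [[0.289, 0.957, -0.005], [0.957, -0.289, -0.001], [-0.003, -0.004, -1.0]]
wrist_force: [-6.3, -3.7, -7.2]
finger_gap: 0.0108
grasp_force: 38.9
t: 6.18
tool_pos: [0.6122, -0.1089, 0.1368]
tool_rot: [[0.288, 0.958, 0.004], [0.958, -0.288, -0.0], [0.001, 0.004, -1.0]]
wrist_force: [0.2, 0.2, -0.0]
finger_gap: 0.0383
grasp_force: 0.0
t: 6.6
tool_pos: [0.5964, -0.1607, 0.197]
tool_rot: [[0.291, 0.957, 0.003], [0.957, -0.291, -0.003], [-0.002, 0.004, -1.0]]
wrist_force: [-0.4, 0.0, -0.9]
finger_gap: 0.0383
grasp_force: 0.0
[ 0.59673652 -0.15879803  0.19632482]
```

View pics/w3.png

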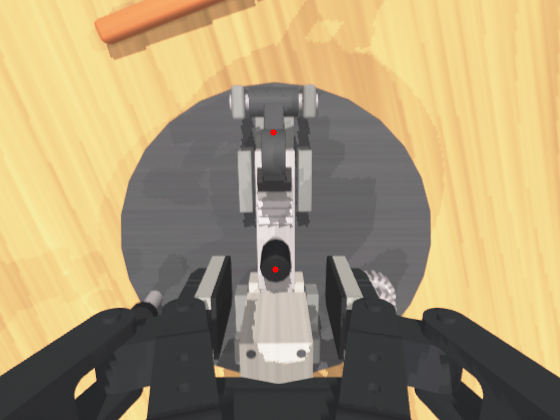

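The pawl is up: its disc now shows at (275,150), near the hinge, and the teeth at (275,205) are exposed. The knob top is at (275,270). Next I grip the knob and draw the bar back.

```bash
python3 -m handwheel '{"twist":[[0,0,0],[0,0,0],[0,0,0],[0,0,0],[0,0,0]],"dp":[[-0.0326,-0.0006,0],[0,0,0.03],[0,0,0.03],[0,0,0.029],[0,0,0]],"hand":[45,45,45,45,45]}' 40
python3 -m handwheel '{"twist":[[0,0,0],[0,0,0],[0,0,0],[0,0,0],[0,0,0]],"dp":[[0,0,0],[0,0,0],[0,0,0],[0,0,0],[0,0,0]],"hand":[30,10,10,10,10]}' 40
python3 -m handwheel '{"twist":[[0,0,0],[0,0,0],[0,0,0],[0,0,0],[0,0,0]],"dp":[[0.007,0,0],[0.007,0,0],[0.007,0,0],[0.007,0,0],[0.004,0,0]],"hand":[10,10,10,10,10]}' 40
python3 -m handwheel '{"twist":[[0,0,0],[0,0,0],[0,0,0],[0,0,0],[0,0,0]],"dp":[[0.001,0,0],[0,0,0],[0,0,0],[0,0,0],[0,0,0]],"hand":[10,10,10,10,10]}' 40
```

```text
t: 7.07
tool_pos: [0.5841, -0.1861, 0.0993]
tool_rot: [[0.288, 0.958, -0.009], [0.958, -0.288, 0.004], [0.001, -0.01, -1.0]]
wrist_force: [-1.4, 0.1, -2.5]
finger_gap: 0.0384
grasp_force: 0.0
t: 7.48
tool_pos: [0.5868, -0.1873, 0.1076]
tool_rot: [[0.287, 0.958, -0.0], [0.958, -0.287, 0.0], [0.0, -0.0, -1.0]]
wrist_force: [-5.1, 2.2, -4.0]
finger_gap: 0.018
grasp_force: 39.3
t: 7.9
tool_pos: [0.5954, -0.1582, 0.1076]
tool_rot: [[0.288, 0.958, -0.002], [0.958, -0.288, -0.004], [-0.004, -0.001, -1.0]]
wrist_force: [-12.4, -17.0, -4.2]
finger_gap: 0.0182
grasp_force: 39.3
t: 8.32
tool_pos: [0.5953, -0.1583, 0.1076]
tool_rot: [[0.289, 0.957, -0.002], [0.957, -0.289, -0.004], [-0.004, -0.001, -1.0]]
wrist_force: [-9.0, -7.2, -4.6]
finger_gap: 0.0179
grasp_force: 39.4
```

```bash
python3 -m handwheel '{"twist":[[0,0,0],[0,0,0],[0,0,0],[0,0,0],[0,0,0]],"dp":[[0,0,0],[0,0,0],[0,0,0],[0,0,-0.035],[0,0,-0.035]],"hand":[45,45,45,45,60]}' 40
python3 -m handwheel '{"twist":[[0,0,0],[0,0,0],[0,0,0],[0,0,0],[0,0,0]],"dp":[[0,0,-0.035],[0,0,-0.025],[-0.035,0.0009,0],[-0.035,0,0],[-0.0227,0,0]],"hand":[85,85,85,85,85]}' 40
python3 -m handwheel '{"twist":[[0,0,0],[0,0,0],[0,0,0],[0,0,0],[0,0,0]],"dp":[[0,0,0],[0,0,0.02],[0,0,0.01],[0,0,0],[0,0,0]],"hand":[85,85,85,85,85]}' 40
python3 - <<'E'
from h import *
d=cam('wrist');im=d['color'].copy();s=env.get_state();print(s['tool_pos'],s['tool_rot'].round(3) if hasattr(s['tool_rot'],'round') else s['tool_rot'])
c=np.array([.5825,-.2043]);x=np.array([.2857,.9583]);y=np.array([-.9583,.2857])
for xx,yy,z in ((.045,0,.124),(-.023,.022,.145),(-.023,-.022,.145),(-.067,.022,.145),(-.067,-.022,.145)): cv2.circle(im,tuple(int(i) for i in proj(d,[*(c+xx*x+yy*y),z])),3,(0,0,255),-1)
cv2.imwrite('pics/w4.png',im)
E
```

```text
t: 8.73
tool_pos: [0.5957, -0.1555, 0.1757]
tool_rot: [[0.287, 0.958, -0.003], [0.958, -0.287, 0.002], [0.001, -0.003, -1.0]]
wrist_force: [1.2, -0.0, 1.1]
finger_gap: 0.0495
grasp_force: 0.0
t: 9.15
tool_pos: [0.5704, -0.2472, 0.2382]
tool_rot: [[0.288, 0.958, 0.003], [0.958, -0.288, -0.002], [-0.001, 0.004, -1.0]]
wrist_force: [0.6, -0.7, -0.8]
finger_gap: 0.0727
grasp_force: 0.0
t: 9.57
tool_pos: [0.5706, -0.2444, 0.2056]
tool_rot: [[0.287, 0.958, -0.001], [0.958, -0.287, 0.001], [0.0, -0.001, -1.0]]
wrist_force: [0.0, -0.5, 0.9]
finger_gap: 0.0731
grasp_force: 0.0
[ 0.57089824 -0.24459742  0.20660524] [[ 0.287  0.958  0.001]
 [ 0.958 -0.287 -0.   ]
 [ 0.     0.001 -1.   ]]
```

View pics/w4.png

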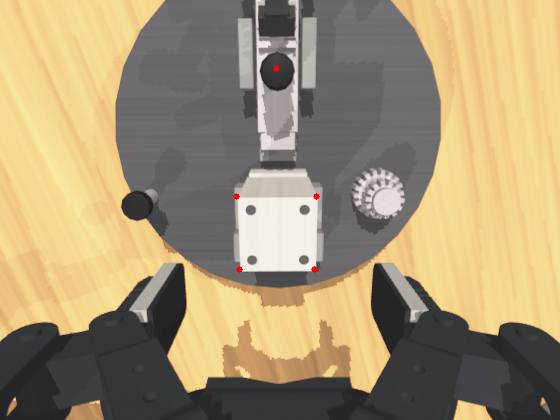

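The predicted block corners land on the block, the knob marker is on the knob, and the tongue end at (278,160) is clear of the slot. Next I grip the block and lift it.

```bash
python3 -m handwheel '{"twist":[[0,0,0],[0,0,0],[0,0,0],[0,0,0],[0,0,0]],"dp":[[-0.003,0,0.026],[0,0,0.026],[0,0,0.026],[0,0,0.024],[0,0,0]],"hand":[85,85,85,85,85]}' 60
python3 -m handwheel '{"twist":[[0,0,0],[0,0,0],[0,0,0],[0,0,0],[0,0,0]],"dp":[[0,0,0],[0,0,0],[0,0,0],[0,0,0],[0,0,0]],"hand":[60,35,35,35,35]}' 60
python3 -m handwheel '{"twist":[[0,0,0],[0,0,0],[0,0,0],[0,0,0],[0,0,0]],"dp":[[0,0,-0.01],[0,0,-0.02],[0,0,-0.03],[0,0,-0.03],[0,0,-0.03]],"hand":[35,35,35,35,35]}' 60
python3 - <<'E'
from h import *
s=env.get_state();print(s['tool_pos'],s['wrist_force'],s['qpos'])
c=np.array([.5248,.2174]);px=np.array([.9928,-.1195]);py=np.array([.1195,.9928])
t=c-.076*py-.022*px;print('target',t,'delta',t-np.array(s['tool_pos'])[:2],toTool([*(t-np.array(s['tool_pos'])[:2]),0]))
E
```

```text
t: 10.03
tool_pos: [0.5678, -0.2466, 0.0991]
tool_rot: [[0.287, 0.958, -0.007], [0.958, -0.287, 0.004], [0.002, -0.008, -1.0]]
wrist_force: [-1.2, -0.0, -1.2]
finger_gap: 0.0728
grasp_force: 0.0
t: 10.45
tool_pos: [0.5707, -0.2485, 0.107]
tool_rot: [[0.288, 0.958, 0.004], [0.958, -0.288, -0.002], [-0.001, 0.004, -1.0]]
wrist_force: [-2.0, 1.3, 6.9]
finger_gap: 0.0436
grasp_force: 61.6
t: 10.87
tool_pos: [0.5691, -0.2479, 0.2249]
tool_rot: [[0.288, 0.958, -0.001], [0.958, -0.288, 0.001], [0.0, -0.002, -1.0]]
wrist_force: [0.9, -0.8, -5.1]
finger_gap: 0.0433
grasp_force: 64.3
[ 0.56914099 -0.24788509  0.22492971] [ 0.88820489 -0.82742399 -5.11095844] [-4.70276876e-01  3.28511859e-01  1.10066877e+00  7.65529003e-05
  1.71398388e+00 -1.78253670e-01]
target [0.4938764 0.1445762] delta [-0.07526459  0.39246129] [ 0.35417979 -0.1850598   0.00040892]
```

```bash
python3 -m handwheel '{"twist":[[0,0,0],[0,0,0],[0,0,0],[0,0,0],[0,0,0]],"dp":[[0.01,-0.006,-0.015],[0.025,-0.015,-0.015],[0.0305,-0.0187,0],[0.0305,-0.0187,0],[0.0305,-0.0187,0]],"hand":[35,35,35,35,35]}' 60
python3 -m handwheel '{"twist":[[0,0,0],[0,0,0],[0,0,0],[0,0,0],[0,0,0]],"dp":[[0.0305,-0.0187,0],[0.0305,-0.0187,0],[0.0305,-0.0187,0],[0.0305,-0.0187,0],[0.0305,-0.0187,0]],"hand":[35,35,35,35,35]}' 60
python3 -m handwheel '{"twist":[[0,0,0],[0,0,-0.116],[0,0,-0.116],[0,0,-0.116],[0,0,-0.116]],"dp":[[0.0305,-0.0187,0],[0.03,-0.019,0],[0,0,0],[0,0,0],[0,0,0]],"hand":[35,35,35,35,35]}' 60
python3 -m handwheel '{"twist":[[0,0,-0.116],[0,0,-0.116],[0,0,-0.116],[0,0,-0.116],[0,0,-0.116]],"dp":[[0,0,0],[0,0,0],[0,0,0],[0,0,0],[0,0,0]],"hand":[35,35,35,35,35]}' 60
python3 -m handwheel '{"twist":[[0,0,-0.116],[0,0,-0.116],[0,0,-0.116],[0,0,-0.116],[0,0,-0.116]],"dp":[[0,0,0],[0,0,0],[0,0,0],[0,0,0],[0,0,0]],"hand":[35,35,35,35,35]}' 60
python3 -m handwheel '{"twist":[[0,0,-0.118],[0,0,0],[0,0,0],[0,0,0],[0,0,0]],"dp":[[0,0,0],[0,0,0],[0,0,0],[0,0,0],[0,0,0]],"hand":[35,35,35,35,35]}' 60
python3 - <<'E'
from h import *
s=env.get_state();print(s['tool_pos'],s['tool_rot'],s['qpos'])
d=cam('wrist');im=d['color'].copy()
c=np.array([.5248,.2174]);px=np.array([.9928,-.1195]);py=np.array([.1195,.9928])
for xx,yy,z in ((0,.105,.012),(0,-.105,.012),(0,0,.012),(.13,.105,.012),(.13,-.105,.012),(0,-.054,.012),(0,-.098,.012)): cv2.circle(im,tuple(int(i) for i in proj(d,[*(c+xx*px+yy*py),z])),2,(0,0,255),-1)
cv2.imwrite('pics/w5.png',im)
E
```

```text
t: 11.28
tool_pos: [0.531, -0.1029, 0.2533]
tool_rot: [[0.288, 0.958, -0.001], [0.958, -0.288, 0.001], [0.0, -0.001, -1.0]]
wrist_force: [0.7, 0.6, -6.5]
finger_gap: 0.0432
grasp_force: 64.5
t: 11.7
tool_pos: [0.485, 0.0701, 0.2534]
tool_rot: [[0.288, 0.958, -0.001], [0.958, -0.288, 0.0], [-0.0, -0.001, -1.0]]
wrist_force: [1.5, 0.5, -5.2]
finger_gap: 0.0431
grasp_force: 64.6
t: 12.12
tool_pos: [0.4667, 0.1381, 0.2533]
tool_rot: [[-0.179, 0.984, -0.001], [0.984, 0.179, -0.0], [0.0, -0.001, -1.0]]
wrist_force: [0.7, 0.7, -5.6]
finger_gap: 0.0432
grasp_force: 64.3
t: 12.53
tool_pos: [0.467, 0.1373, 0.2532]
tool_rot: [[-0.687, 0.726, -0.002], [0.726, 0.687, -0.0], [0.001, -0.001, -1.0]]
wrist_force: [-0.1, -0.4, -5.4]
finger_gap: 0.0434
grasp_force: 64.3
t: 12.95
tool_pos: [0.467, 0.1372, 0.2533]
tool_rot: [[-0.973, 0.231, -0.002], [0.231, 0.973, -0.0], [0.001, -0.0, -1.0]]
wrist_force: [-0.0, -0.6, -6.1]
finger_gap: 0.0432
grasp_force: 64.3
t: 13.37
tool_pos: [0.4676, 0.137, 0.2537]
tool_rot: [[-0.992, 0.123, -0.0], [0.123, 0.992, 0.0], [0.0, -0.0, -1.0]]
wrist_force: [0.8, -0.5, -4.9]
finger_gap: 0.0436
grasp_force: 64.4
[0.46763098 0.13702505 0.25373751] [[-9.92440970e-01  1.22722395e-01 -3.67588278e-04]
 [ 1.22722394e-01  9.92441038e-01  2.55760033e-05]
 [ 3.67948441e-04 -1.97286400e-05 -9.99999932e-01]] [ 2.09185070e-01 -5.92606922e-02  1.46760471e+00  1.02711096e-04
  1.73360290e+00 -1.23856207e+00]
```

View pics/w5.png

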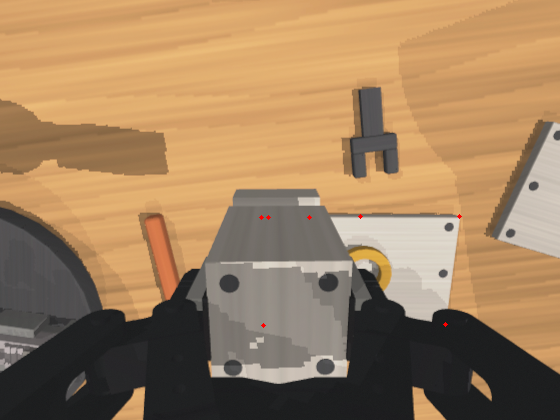

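The plate's near edge runs along row 215 from (330,214) to its corner at (459,216), where the predicted markers lie. The spanner is at (372,140), clear of the block's lane. I'll fit the edge quickly.

Run:
```python
from h import *
d=cam('wrist');s=env.get_state();hsv=cv2.cvtColor(d['color'],cv2.COLOR_BGR2HSV).astype(float)
print(hsv[206:226,400].astype(int).tolist())
P=[]
for u in range(345,452,3):
    col=cv2.GaussianBlur(hsv[200:232,u-1:u+2,1].mean(1).reshape(-1,1),(1,3),0).ravel()
    i=np.argmax(col<60);P.append((u,200+i-1+(col[i-1]-60)/(col[i-1]-col[i]+1e-6)))
P=np.array(P);l=np.polyfit(P[:,0],P[:,1],1);r=P[:,1]-np.polyval(l,P[:,0]);k=abs(r)<1;l=np.polyfit(P[k,0],P[k,1],1);print(l,k.sum(),r.std())
for z in (.012,.0):
    A=plane(d,(350,np.polyval(l,350)),z);B=plane(d,(450,np.polyval(l,450)),z);v=(B-A)[:2];v/=np.linalg.norm(v);print(z,A,B,'ydir',v,np.degrees(np.arctan2(v[1],v[0])))
    n=np.array([v[1],-v[0]]);print('TCP to edge along px',(A[:2]-s['tool_pos'][:2])@n)
```

```text
[[15, 131, 202], [15, 132, 209], [15, 131, 213], [15, 131, 213], [16, 130, 212], [15, 131, 213], [16, 131, 211], [16, 125, 182], [14, 72, 121], [13, 21, 111], [18, 23, 131], [17, 28, 181], [16, 26, 215], [18, 21, 219], [18, 21, 219], [19, 22, 219], [17, 22, 218], [21, 22, 218], [20, 21, 219], [18, 21, 219]]
[9.85477509e-04 2.13951525e+02] 36 0.05174692458722977
0.012 [0.52053952 0.2064148  0.012     ] [0.53358504 0.31149086 0.012     ] ydir [0.12320718 0.99238097] 82.92276550877492
TCP to edge along px 0.04383012407585715
0.0 [0.52424771 0.20834609 0.        ] [ 5.37700753e-01  3.16704563e-01 -5.55111512e-17] ydir [0.12320718 0.99238097] 82.92276550877493
TCP to edge along px 0.04727211738188532
```

```bash
python3 -m handwheel '{"twist":[[0,0,0],[0,0,0],[0,0,0],[0,0,0],[0,0,0]],"dp":[[0,0.0115,0.02],[0,0,0.034],[0,0,0.034],[0,0,0.034],[0,0,0.034]],"hand":[35,35,35,35,35]}' 60
python3 -m handwheel '{"twist":[[0,0,0],[0,0,0],[0,0,0],[0,0,0],[0,0,0]],"dp":[[0,0,0.02],[0,0,0.009],[0,0,0.003],[0,0,0],[0,0,0]],"hand":[35,35,35,35,35]}' 60
python3 -m handwheel '{"twist":[[0,0,0],[0,0,0],[0,0,0],[0,0,0],[0,0,0]],"dp":[[-0.01,0,0],[-0.008,0,0],[-0.003,0,0],[0,0,0],[0,0,0]],"hand":[35,35,35,35,35]}' 60
```

```text
t: 13.88
tool_pos: [0.4691, 0.1484, 0.0965]
tool_rot: [[-0.993, 0.121, 0.001], [0.121, 0.993, 0.0], [-0.001, 0.0, -1.0]]
wrist_force: [1.4, 0.4, -6.2]
finger_gap: 0.0433
grasp_force: 64.3
t: 14.3
tool_pos: [0.4705, 0.1487, 0.0678]
tool_rot: [[-0.993, 0.121, 0.003], [0.121, 0.993, 0.001], [-0.003, 0.001, -1.0]]
wrist_force: [-0.3, 0.0, -5.7]
finger_gap: 0.0434
grasp_force: 64.2
t: 14.72
tool_pos: [0.4903, 0.1459, 0.0663]
tool_rot: [[-0.993, 0.121, 0.0], [0.121, 0.993, 0.0], [-0.0, 0.0, -1.0]]
wrist_force: [-0.1, 0.4, -6.4]
finger_gap: 0.0432
grasp_force: 64.4
```

```bash
python3 -m handwheel '{"twist":[[0,0,0],[0,0,0],[0,0,0],[0,0,0],[0,0,0]],"dp":[[-0.002,0,0.0022],[-0.001,0,0],[0,0,0],[0,0,0],[0,0,0]],"hand":[35,35,35,35,35]}' 60
python3 -m handwheel '{"twist":[[0,0,0],[0,0,0],[0,0,0],[0,0,0],[0,0,0]],"dp":[[-0.001,0,0],[0,0,0],[0,0,0],[0,0,0],[0,0,0]],"hand":[35,35,35,35,35]}' 60
python3 -m handwheel '{"twist":[[0,0,0],[0,0,0],[0,0,0],[0,0,0],[0,0,0]],"dp":[[-0.001,0,0],[0,0,0],[0,0,0],[0,0,0],[0,0,0]],"hand":[35,35,35,35,35]}' 60
```

```text
t: 15.13
tool_pos: [0.493, 0.1455, 0.0637]
tool_rot: [[-0.993, 0.12, -0.0], [0.12, 0.993, 0.0], [0.0, 0.0, -1.0]]
wrist_force: [-0.1, 0.0, -5.7]
finger_gap: 0.0435
grasp_force: 64.4
t: 15.55
tool_pos: [0.4937, 0.1454, 0.0637]
tool_rot: [[-0.993, 0.12, -0.001], [0.12, 0.993, 0.0], [0.001, 0.0, -1.0]]
wrist_force: [-4.1, 0.9, -2.7]
finger_gap: 0.0435
grasp_force: 64.6
t: 15.97
tool_pos: [0.4941, 0.1454, 0.0635]
tool_rot: [[-0.993, 0.12, -0.003], [0.12, 0.993, 0.0], [0.003, -0.0, -1.0]]
wrist_force: [-6.6, 1.4, -2.0]
finger_gap: 0.0432
grasp_force: 64.9
```

```bash
python3 -m handwheel '{"twist":[[0,0,0],[0,0,0],[0,0,0],[0,0,0],[0,0,0]],"dp":[[0.0005,0,0.001],[0,0,0.001],[0,0,0],[0,0,0],[0,0,0]],"hand":[35,35,35,35,35]}' 60
python3 - <<'E'
from h import *
s=env.get_state();print(s['tool_pos'],s['wrist_force'],s['qpos'])
E
```

```text
t: 16.38
tool_pos: [0.494, 0.1454, 0.0624]
tool_rot: [[-0.993, 0.121, -0.002], [0.121, 0.993, 0.0], [0.002, 0.0, -1.0]]
wrist_force: [-8.5, -0.4, 3.1]
finger_gap: 0.0435
grasp_force: 65.5
[0.49401106 0.14544668 0.06237241] [-8.5189086  -0.40243567  3.08483627] [ 2.14277326e-01  1.51657452e-01  1.64035127e+00  6.33085469e-04
  1.35106473e+00 -1.23579756e+00]
```

```bash
python3 -m handwheel '{"twist":[[0,0,0],[0,0,0],[0,0,0],[0,0,0],[0,0,0]],"dp":[[0.0003,0,-0.0005],[0,0,0],[0,0,0],[0,0,0],[0,0,0]],"hand":[40,50,65,72,72]}' 60
python3 -m handwheel '{"twist":[[0,0,0],[0,0,0],[0,0,0],[0,0,0],[0,0,0]],"dp":[[0,0,-0.02],[0,0,-0.03],[0,0,-0.03],[0,0,-0.02],[0,0,0]],"hand":[72,72,72,72,72]}' 60
python3 -m handwheel '{"twist":[[0,-0.12,0],[0,-0.12,0],[0,-0.12,0],[0,-0.12,0],[0,-0.12,0]],"dp":[[0,0,0],[0,0,0],[0,0,0],[0,0,0],[0,0,0]],"hand":[72,72,72,72,72]}' 60
python3 - <<'E'
from h import *
s=env.get_state();print(s['tool_pos'],s['wrist_force'],s['qpos'])
d=cam('wrist');cv2.imwrite('pics/w6.png',d['color']);d=cam('side');cv2.imwrite('pics/s6.png',cv2.resize(d['color'][120:300,170:390],None,fx=3,fy=3))
E
```

```text
t: 16.8
tool_pos: [0.4955, 0.1454, 0.0633]
tool_rot: [[-0.993, 0.121, 0.003], [0.121, 0.993, 0.0], [-0.003, 0.001, -1.0]]
wrist_force: [0.5, -0.2, -0.9]
finger_gap: 0.0616
grasp_force: 0.0
t: 17.22
tool_pos: [0.4971, 0.1458, 0.1685]
tool_rot: [[-0.993, 0.121, 0.011], [0.121, 0.993, 0.002], [-0.011, 0.004, -1.0]]
wrist_force: [0.2, 0.1, 1.1]
finger_gap: 0.0612
grasp_force: 0.0
t: 17.63
tool_pos: [0.4947, 0.1457, 0.1632]
tool_rot: [[-0.815, 0.119, 0.567], [0.099, 0.993, -0.067], [-0.571, 0.002, -0.821]]
wrist_force: [1.5, -0.3, 0.1]
finger_gap: 0.0616
grasp_force: 0.0
[0.49466828 0.14565613 0.1632115 ] [ 1.45604483 -0.27231881  0.07796852] [ 0.35632721 -0.32811441  1.98212437 -0.32368787  0.95837505 -0.97919176]
```

View pics/w6.png

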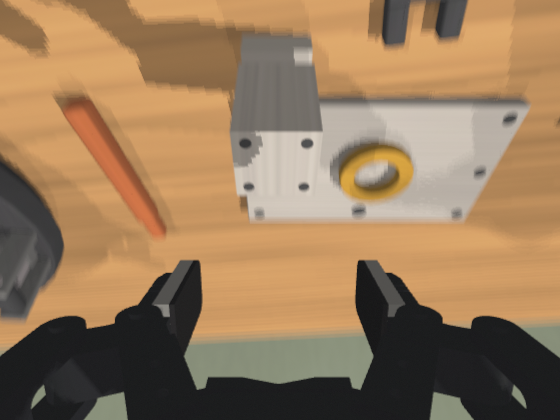

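The wrist view shows the block standing upright at the near edge, its top at (233–322, 130–195). The ring is at (376,173), clear to its right, and the spanner is at the top right. Next I check how far the wrist can follow the tip.

```bash
cat > kin.py <<'E'
import numpy as np
from scipy.spatial.transform import Rotation as R
from scipy.optimize import least_squares
def fk(q,p):
    d1,a1,L2,a3,L4,L6=p
    Y=lambda a:R.from_euler('y',a).as_matrix();Z=lambda a:R.from_euler('z',a).as_matrix()
    A=Z(q[0]);x=A@[a1,0,d1];A=A@Y(q[1]);x=x+A@[0,0,L2];A=A@Y(q[2]);x=x+A@[a3,0,L4];A=A@Z(q[3])@Y(q[4]);x=x+A@[0,0,L6];return x,A@Z(q[5])
D=[([1.089,.052,1.401,0,1.689,-.07],[.21,.481,.231]),([-.3155,.28783,.99958,0,1.85438,-.0733],[.58783,-.15306,.30117]),([-.47028,.32851,1.10067,0,1.71398,-.17825],[.56914,-.24789,.22493]),([.20919,-.05926,1.4676,.0001,1.7336,-1.23856],[.46763,.13703,.25374]),([.21428,.15166,1.64035,.00063,1.35106,-1.2358],[.49401,.14545,.06237]),([.35633,-.32811,1.98212,-.32369,.95838,-.97919],[.49467,.14566,.16321])]
s=least_squares(lambda p:np.concatenate([fk(q,p)[0]-x for q,x in D]),[.3,0,.4,0,.4,.2]);P=s.x
lo=np.array([-2.9,-.91,.12,-1.06,.26,-2.93]);hi=np.array([2.9,2.17,2.37,4.2,2.73,2.93])
E
python3 - <<'E'
from kin import *
print(P.round(4),abs(s.fun).max());print(fk(D[-1][0],P)[1].round(3))
px=np.array([.9925,-.122,0]);py=np.array([.122,.9925,0]);up=np.array([0,0,1.])
E0=np.array([.4940,.1454,0])+.022*px  # edge at block centre y
q0=np.array(D[-1][0])
for phi in (0,30,60,75,90):      # block tip angle
  out=[]
  for th in (20,30,35,40,45,50):
    t=np.radians(phi-th);z=-np.cos(t)*up-np.sin(t)*px;y=py;x=np.cross(y,z);M=np.c_[x,y,z]
    f=np.radians(phi);piv=E0+.012*up
    bz=np.cos(f)*up+np.sin(f)*px;bx=np.cos(f)*px-np.sin(f)*up
    g=piv+(.075-.012)*bz-.022*bx; tcp=g+.019*z
    best=None
    for q5 in (.4,1,2):
      g0=q0.copy();g0[4]=q5
      r=least_squares(lambda q:np.r_[(fk(q,P)[0]-tcp)*5,(fk(q,P)[1]-M).ravel()],np.clip(g0,lo+.01,hi-.01),bounds=(lo,hi))
      if best is None or r.cost<best.cost:best=r
    out.append((th,round(np.sqrt(2*best.cost),3),best.x.round(2).tolist() if th in(30,35,40,45) else 0))
  print(phi,*out,sep='\n ')
E
```

```text
[0.182  0.0185 0.3118 0.0997 0.486  0.2199] 0.035261200085023175
[[-0.119 -0.815  0.567]
 [-0.993  0.099 -0.067]
 [-0.002 -0.571 -0.821]]
0
 (20, np.float64(0.0), 0)
 (30, np.float64(0.0), [0.38, -0.08, 1.97, -0.34, 0.82, 0.68])
 (35, np.float64(0.0), [0.4, -0.11, 2.01, -0.44, 0.74, 0.77])
 (40, np.float64(0.0), [0.41, -0.13, 2.05, -0.56, 0.67, 0.88])
 (45, np.float64(0.0), [0.43, -0.14, 2.09, -0.71, 0.61, 1.03])
 (50, np.float64(0.0), 0)
30
 (20, np.float64(0.0), 0)
 (30, np.float64(0.0), [0.26, 0.25, 1.55, -0.0, 1.35, 0.38])
 (35, np.float64(0.0), [0.27, 0.2, 1.6, -0.04, 1.26, 0.41])
 (40, np.float64(0.0), [0.29, 0.16, 1.66, -0.08, 1.17, 0.43])
 (45, np.float64(0.0), [0.3, 0.11, 1.71, -0.12, 1.08, 0.47])
 (50, np.float64(0.0), 0)
60
 (20, np.float64(0.0), 0)
 (30, np.float64(0.0), [0.19, 0.67, 1.09, 0.16, 1.88, 0.32])
 (35, np.float64(0.0), [0.19, 0.61, 1.15, 0.14, 1.79, 0.32])
 (40, np.float64(0.0), [0.2, 0.56, 1.21, 0.11, 1.7, 0.32])
 (45, np.float64(0.0), [0.21, 0.51, 1.27, 0.08, 1.61, 0.33])
 (50, np.float64(0.0), 0)
75
 (20, np.float64(0.0), 0)
 (30, np.float64(0.0), [0.17, 0.89, 0.86, 0.24, 2.14, 0.34])
 (35, np.float64(0.0), [0.17, 0.84, 0.92, 0.21, 2.05, 0.33])
 (40, np.float64(0.0), [0.18, 0.78, 0.98, 0.18, 1.96, 0.32])
 (45, np.float64(0.0), [0.18, 0.72, 1.05, 0.16, 1.87, 0.31])
 (50, np.float64(0.0), 0)
90
 (20, np.float64(0.0), 0)
 (30, np.float64(0.0), [0.15, 1.12, 0.63, 0.35, 2.39, 0.4])
 (35, np.float64(0.0), [0.15, 1.06, 0.69, 0.31, 2.31, 0.37])
 (40, np.float64(0.0), [0.16, 1.0, 0.76, 0.27, 2.22, 0.35])
 (45, np.float64(0.0), [0.16, 0.94, 0.82, 0.24, 2.13, 0.33])
 (50, np.float64(0.0), 0)
```

```bash
python3 -m handwheel '{"twist":[[0,-0.1,0],[0,0,0],[0,0,0],[0,0,0],[0,0,0]],"dp":[[0,0,0],[0.0285,0,-0.007],[0.0285,0,-0.007],[0,0,0],[0,0,0]],"hand":[72,72,72,72,72]}' 60
python3 - <<'E'
from h import *
s=env.get_state();print(s['tool_pos'],s['qpos'],s['tool_rot'])
Rt=np.array(s['tool_rot']);g=np.array([.4940,.1454,.075])+.019*Rt[:,2];print('tip target',g,'tool delta',Rt.T@(g-s['tool_pos']))
E
```

```text
t: 18.15
tool_pos: [0.4422, 0.152, 0.1367]
tool_rot: [[-0.76, 0.12, 0.639], [0.092, 0.993, -0.077], [-0.643, 0.0, -0.766]]
wrist_force: [1.1, 1.1, 0.1]
finger_gap: 0.0617
grasp_force: 0.0
[0.44218037 0.15203409 0.13672424] [ 0.46586859 -0.49066011  2.18437261 -0.47351247  0.89459707 -0.79026817] [[-7.60111824e-01  1.19809219e-01  6.38651522e-01]
 [ 9.17926977e-02  9.92796929e-01 -7.69958391e-02]
 [-6.43276081e-01  9.80984533e-05 -7.65634295e-01]]
tip target [0.50613438 0.14393708 0.06045295] tool delta [-0.00029195 -0.00038389  0.09986367]
```

```bash
python3 -m handwheel '{"twist":[[0,0,0],[0,0,0],[0,0,0],[0,0,0],[0,0,0]],"dp":[[0,0,0.027],[0,0,0.027],[0,0,0.025],[0,0,0.02],[0,0,0]],"hand":[72,72,72,72,72]}' 40
python3 -m handwheel '{"twist":[[0,0,0],[0,0,0],[0,0,0],[0,0,0],[0,0,0]],"dp":[[0,0,0],[0,0,0],[0,0,0],[0,0,0],[0,0,0]],"hand":[60,45,40,40,40]}' 40
python3 - <<'E'
from h import *
s=env.get_state();print(s['tool_pos'],s['qpos'],s['wrist_force'])
d=cam('side');cv2.imwrite('pics/s7.png',cv2.resize(d['color'][130:280,190:390],None,fx=4,fy=4))
E
```

```text
t: 18.57
tool_pos: [0.5072, 0.1427, 0.0582]
tool_rot: [[-0.762, 0.123, 0.636], [0.093, 0.992, -0.08], [-0.641, -0.002, -0.768]]
wrist_force: [-1.8, -0.3, 0.2]
finger_gap: 0.0615
grasp_force: 0.0
t: 18.98
tool_pos: [0.5058, 0.1442, 0.0619]
tool_rot: [[-0.758, 0.12, 0.641], [0.092, 0.993, -0.077], [-0.646, 0.001, -0.763]]
wrist_force: [1.8, -2.3, 0.6]
finger_gap: 0.0436
grasp_force: 45.8
[0.505797   0.14418134 0.06186127] [ 0.3693552  -0.17193496  2.11205553 -0.53999202  0.63120464 -0.73307567] [ 1.84480309 -2.28008222  0.55083948]
```

View pics/s7.png

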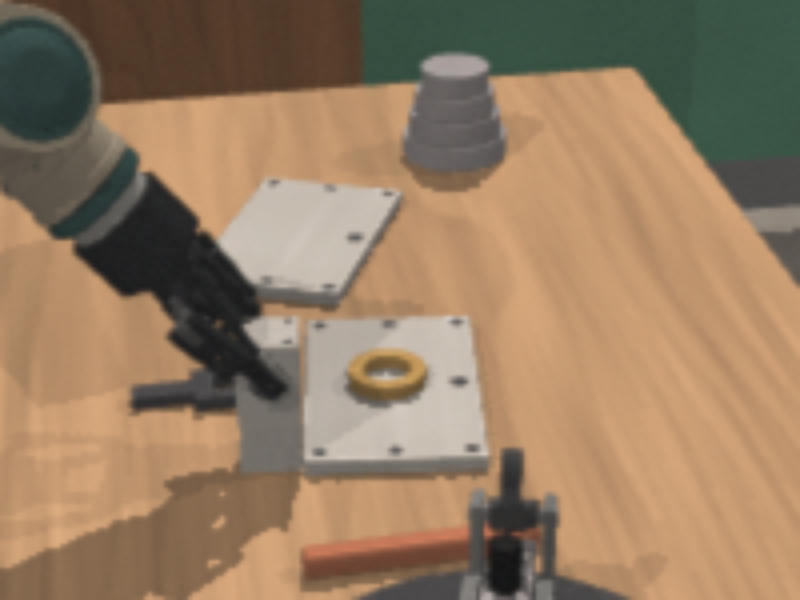

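The side view shows the gripper holding the block's sides at (270,375), with the block upright against the plate's near edge at (300,465). The ring and spanner are clear. Now I start tipping about the edge.

```bash
cat > chk.py <<'E'
from h import *
s=env.get_state();Rt=np.array(s['tool_rot']);p=np.array(s['tool_pos']);px=np.array([.9928,-.12,0]);py=np.array([.12,.9928,0]);up=np.array([0,0,1.])
th=np.arctan2(Rt[:,2]@px,-Rt[2,2]);phi=.700-th;piv=np.array([.4940,.1454,.012])+.022*px
v=np.array([-.0101*np.cos(phi)+.0499*np.sin(phi),.0101*np.sin(phi)+.0499*np.cos(phi)]);a=np.array([(p-piv)@px,(p-piv)@up])
e=a-v;print('phi',phi.round(3),'err px,up mm',(e*1e3).round(1),'y',((p-piv)@py*1e3).round(1),'roll',(Rt[2,1]).round(4),'yaw',(Rt[:,1]@px).round(4),'F',np.round(s['wrist_force'],1),'q',np.round(s['qpos'],2),'fix tool',(Rt.T@(-(e[0]*px+e[1]*up))*1e3).round(1))
E
python3 chk.py
python3 -m handwheel '{"twist":[[0,0,0],[0,0.1,0],[0,0.1,0],[0,0.1,0],[0,0.1,0]],"dp":[[0.0,0,-0.0015],[-0.0043,0,0.0027],[-0.0043,0,0.0027],[-0.0043,0,0.0027],[-0.0043,0,0.0027]],"hand":[40,40,40,40,40]}' 50
python3 chk.py
```

```text
phi -0.002 err px,up mm [ 0.1 -0. ] y 0.2 roll 0.0007 yaw 0.0002 F [ 0.7 -2.1  1.5] q [ 0.37 -0.17  2.11 -0.54  0.63 -0.73] fix tool [ 0.1 -0.  -0.1]
t: 19.45
tool_pos: [0.5236, 0.1423, 0.0613]
tool_rot: [[-0.95, 0.119, 0.288], [0.114, 0.993, -0.033], [-0.29, 0.001, -0.957]]
wrist_force: [0.0, -0.4, -5.7]
finger_gap: 0.044
grasp_force: 51.6
phi 0.406 err px,up mm [-2.7 -0.5] y 0.5 roll 0.0014 yaw -0.0013 F [ 0.  -0.4 -5.7] q [ 0.25  0.04  1.79 -0.12  1.04 -1.15] fix tool [-2.8 -0.   0.3]
```

```bash
python3 -m handwheel '{"twist":[[0,0.1,0],[0,0.1,0],[0,0.1,0],[0,0.1,0],[0,0,0]],"dp":[[-0.007,0,0.0025],[-0.0048,0,0.0025],[-0.0048,0,0.0025],[-0.0048,0,0.0025],[0,0,0]],"hand":[40,40,40,40,40]}' 50
python3 chk.py
```

```text
t: 19.87
tool_pos: [0.5468, 0.1385, 0.0524]
tool_rot: [[-0.987, 0.122, -0.109], [0.121, 0.993, 0.013], [0.11, -0.001, -0.994]]
wrist_force: [-5.5, -0.9, 0.5]
finger_gap: 0.0438
grasp_force: 52.4
phi 0.81 err px,up mm [ 2.  -1.4] y -0.5 roll -0.0007 yaw 0.0015 F [-5.5 -0.9  0.5] q [ 0.17  0.37  1.41  0.03  1.47 -1.29] fix tool [ 2.2 -0.  -1.1]
```

```bash
python3 -m handwheel '{"twist":[[0,0.1,0],[0,0.1,0],[0,0.1,0],[0,0.1,0],[0,0,0]],"dp":[[-0.0024,0,0.0013],[-0.0043,0,0.0025],[-0.0043,0,0.0025],[-0.0043,0,0.0025],[0,0,0]],"hand":[40,40,40,40,40]}' 50
python3 chk.py
```

```text
t: 20.28
tool_pos: [0.5578, 0.1368, 0.0363]
tool_rot: [[-0.866, 0.122, -0.485], [0.107, 0.993, 0.057], [0.488, -0.003, -0.873]]
wrist_force: [-1.7, -0.6, -6.8]
finger_gap: 0.0432
grasp_force: 53.0
phi 1.21 err px,up mm [-0.7 -2.8] y -0.9 roll -0.0027 yaw 0.0016 F [-1.7 -0.6 -6.8] q [ 0.12  0.72  1.02  0.12  1.89 -1.32] fix tool [ 0.7 -0.  -2.8]
```

```bash
python3 -m handwheel '{"twist":[[0,0,0],[0,0.1,0],[0,0.1,0],[0,0.1,0],[0,0,0]],"dp":[[-0.0005,0,-0.0035],[-0.004,0,0.0018],[-0.004,0,0.0018],[-0.004,0,0.0018],[0,0,0]],"hand":[40,40,40,40,40]}' 50
python3 chk.py
```

```text
t: 20.7
tool_pos: [0.5664, 0.1362, 0.0287]
tool_rot: [[-0.685, 0.121, -0.718], [0.085, 0.993, 0.086], [0.723, -0.002, -0.691]]
wrist_force: [-1.5, -0.7, -10.3]
finger_gap: 0.0436
grasp_force: 52.8
phi 1.508 err px,up mm [1.8 3.5] y -0.4 roll -0.0024 yaw 0.0013 F [ -1.5  -0.7 -10.3] q [ 0.1   1.01  0.7   0.2   2.22 -1.3 ] fix tool [-1.3  0.   3.7]
```

```bash
python3 -m handwheel '{"twist":[[0,0.06,0],[0,0,0],[0,0,0],[0,0,0],[0,0,0]],"dp":[[-0.0026,0,0.0014],[-0.0035,0,-0.0036],[-0.0012,0,0.0011],[0,0,0],[0,0,0]],"hand":[40,40,40,40,40]}' 50
python3 chk.py
```

```text
t: 21.12
tool_pos: [0.5739, 0.1363, 0.0316]
tool_rot: [[-0.652, 0.12, -0.749], [0.078, 0.993, 0.091], [0.754, 0.001, -0.657]]
wrist_force: [0.4, 0.2, -5.4]
finger_gap: 0.0435
grasp_force: 53.3
phi 1.555 err px,up mm [8.7 8.7] y 0.5 roll 0.0007 yaw 0.0 F [ 0.4  0.2 -5.4] q [ 0.09  1.07  0.61  0.22  2.29 -1.29] fix tool [-0.8 -0.  12.3]
```

```bash
python3 -m handwheel '{"twist":[[0,0.015,0],[0,0,0],[0,0,0],[0,0,0],[0,0,0]],"dp":[[-0.002,0,0.0018],[-0.0018,0,0.0016],[-0.001,0,0.0009],[0,0,0],[0,0,0]],"hand":[40,40,40,40,40]}' 50
python3 chk.py
```

```text
t: 21.53
tool_pos: [0.5733, 0.1357, 0.0227]
tool_rot: [[-0.636, 0.121, -0.762], [0.077, 0.993, 0.093], [0.768, -0.0, -0.641]]
wrist_force: [-0.8, 0.2, -6.5]
finger_gap: 0.0438
grasp_force: 53.2
phi 1.575 err px,up mm [7.9 0.9] y -0.1 roll -0.0 yaw 0.0006 F [-0.8  0.2 -6.5] q [ 0.09  1.1   0.6   0.22  2.3  -1.28] fix tool [ 4.4 -0.   6.6]
```

```bash
python3 -m handwheel '{"twist":[[0,0,0],[0,0,0],[0,0,0],[0,0,0],[0,0,0]],"dp":[[0,0,0],[0,0,0],[-0.0006,0,0.0005],[0,0,0],[0,0,0]],"hand":[40,40,40,40,40]}' 50
python3 chk.py
```

```text
t: 21.95
tool_pos: [0.5734, 0.1357, 0.0222]
tool_rot: [[-0.636, 0.121, -0.762], [0.077, 0.993, 0.093], [0.768, 0.0, -0.641]]
wrist_force: [0.2, 0.1, -6.6]
finger_gap: 0.0434
grasp_force: 53.2
phi 1.575 err px,up mm [8.  0.3] y -0.1 roll 0.0001 yaw 0.0005 F [ 0.2  0.1 -6.6] q [ 0.09  1.1   0.59  0.22  2.3  -1.29] fix tool [ 4.9 -0.   6.4]
```

```bash
python3 -m handwheel '{"twist":[[0,0,0],[0,0,0],[0,0,0],[0,0,0],[0,0,0]],"dp":[[-0.0006,0,0.0005],[0,0,0],[0,0,0],[0,0,0],[0,0,0]],"hand":[40,40,40,40,40]}' 50
python3 chk.py
python3 - <<'E'
from h import *
d=cam('side');im=d['color'];print(im[190:262:1,245:320].mean(2).shape)
cv2.imwrite('pics/s8.png',im);d=cam('wrist');cv2.imwrite('pics/w8.png',d['color'])
E
```

```text
t: 22.37
tool_pos: [0.5734, 0.1357, 0.0215]
tool_rot: [[-0.636, 0.12, -0.762], [0.077, 0.993, 0.093], [0.768, 0.0, -0.641]]
wrist_force: [0.6, 0.7, -6.6]
finger_gap: 0.0437
grasp_force: 53.2
phi 1.575 err px,up mm [ 8.  -0.4] y -0.1 roll 0.0001 yaw 0.0005 F [ 0.6  0.7 -6.6] q [ 0.09  1.1   0.59  0.22  2.3  -1.29] fix tool [ 5.5 -0.   5.9]
(72, 75)
```

```bash
python3 -m handwheel '{"twist":[[0,0,0],[0,0,0],[0,0,0],[0,0,0],[0,0,0]],"dp":[[-0.0004,0,0.0003],[0,0,0],[0,0,0],[0,0,0],[0,0,0]],"hand":[48,52,58,63,63]}' 20
python3 chk.py
python3 -m handwheel '{"twist":[[0,0,0],[0,0,0],[0,0,0],[0,0,0],[0,0,0]],"dp":[[0,0,-0.01],[0,0,-0.025],[0,0,-0.03],[0,0,-0.03],[0,0,-0.03]],"hand":[63,63,63,63,63]}' 20
python3 -m handwheel '{"twist":[[0,-0.12,0],[0,-0.12,0],[0,-0.12,0],[0,-0.12,0],[0,-0.12,0]],"dp":[[0.03,0,-0.02],[0.03,0,-0.02],[0.03,0,-0.02],[0.03,0,-0.02],[0,0,0]],"hand":[63,63,63,63,63]}' 20
python3 - <<'E'
from h import *
d=cam('wrist');cv2.imwrite('pics/w9.png',d['color']);s=env.get_state();print(s['t'],s['tool_pos'],s['tool_rot'])
px=np.array([.9928,-.12,0]);py=np.array([.12,.9928,0]);E=np.array([.4940,.1454,0])+.022*px
for a,b,z in ((-.004,-.022,.056),(-.004,.022,.056),(.096,-.022,.056),(.096,.022,.056),(0,.03,.012),(0,.18,.012),(.061,.075,.024)):print((a,b,z),proj(d,E+a*px+b*py+[0,0,z]).round(1))
t=cam('top');cv2.imwrite('pics/t9.png',t['color'])
print('top')
for a,b,z in ((-.004,-.022,.056),(-.004,.022,.056),(.096,-.022,.056),(.096,.022,.056)):print(proj(t,E+a*px+b*py+[0,0,z]).round(1))
E
```

```text
t: 22.88
tool_pos: [0.5736, 0.1357, 0.0218]
tool_rot: [[-0.637, 0.12, -0.762], [0.077, 0.993, 0.093], [0.767, 0.0, -0.641]]
wrist_force: [-0.2, -0.3, -0.1]
finger_gap: 0.0537
grasp_force: 0.0
phi 1.574 err px,up mm [ 8.3 -0.2] y -0.0 roll 0.0004 yaw 0.0004 F [-0.2 -0.3 -0.1] q [ 0.09  1.1   0.59  0.22  2.3  -1.29] fix tool [ 5.4 -0.   6.2]
t: 23.3
tool_pos: [0.6278, 0.1206, 0.0883]
tool_rot: [[-0.634, 0.125, -0.763], [0.079, 0.992, 0.097], [0.769, 0.001, -0.639]]
wrist_force: [-0.5, 0.0, -2.8]
finger_gap: 0.0537
grasp_force: 0.0
t: 23.72
tool_pos: [0.6023, 0.1257, 0.2217]
tool_rot: [[-0.942, 0.126, -0.31], [0.117, 0.992, 0.048], [0.314, 0.009, -0.949]]
wrist_force: [0.7, -0.1, 2.3]
finger_gap: 0.054
grasp_force: 0.0
23.7667 [0.60061488 0.1261909  0.22014482] [[-0.94387007  0.12502434 -0.30574205]
 [ 0.11632784  0.99211815  0.046577  ]
 [ 0.30915549  0.00839632 -0.95097444]]
(-0.004, -0.022, 0.056) [258.6 143.6]
(-0.004, 0.022, 0.056) [309.7 143.4]
(0.096, -0.022, 0.056) [259.1 260.4]
(0.096, 0.022, 0.056) [310.9 260. ]
(0, 0.03, 0.012) [313.8 157.6]
(0, 0.18, 0.012) [466.4 156.9]
(0.061, 0.075, 0.024) [363.6 219.4]
top
[264.9 229.3]
[247.5 227.7]
[268.6 190. ]
[251.3 188.5]
```

Run:
```python
from h import *
im=cv2.imread('pics/w9.png');h=cv2.cvtColor(im,cv2.COLOR_BGR2HSV)
for u in (265,285,303):print('col',u,[(v,int(h[v,u,1]),int(h[v,u,2])) for v in range(126,160,2)]);
for u in (265,285,303):print('col',u,[(v,int(h[v,u,2])) for v in range(236,284,3)])
for r in (155,185,220,250):print('row',r,[(c,int(h[r,c,1]),int(h[r,c,2])) for c in range(240,276,2)],'|',[(c,int(h[r,c,2])) for c in range(296,330,2)])
```

```text
col 265 [(126, 131, 203), (128, 132, 206), (130, 132, 207), (132, 132, 207), (134, 132, 207), (136, 131, 206), (138, 131, 204), (140, 130, 202), (142, 130, 202), (144, 131, 199), (146, 113, 198), (148, 87, 199), (150, 64, 200), (152, 46, 203), (154, 34, 204), (156, 25, 206), (158, 24, 205)]
col 285 [(126, 131, 206), (128, 132, 207), (130, 131, 207), (132, 132, 207), (134, 131, 206), (136, 130, 204), (138, 132, 203), (140, 132, 203), (142, 131, 201), (144, 131, 199), (146, 110, 200), (148, 87, 200), (150, 64, 202), (152, 43, 204), (154, 34, 205), (156, 25, 206), (158, 24, 205)]
col 303 [(126, 130, 217), (128, 130, 218), (130, 131, 218), (132, 130, 217), (134, 131, 216), (136, 130, 215), (138, 131, 216), (140, 131, 214), (142, 131, 214), (144, 131, 212), (146, 112, 210), (148, 90, 209), (150, 68, 207), (152, 45, 206), (154, 34, 205), (156, 24, 205), (158, 25, 206)]
col 265 [(236, 205), (239, 205), (242, 205), (245, 205), (248, 205), (251, 205), (254, 205), (257, 205), (260, 205), (263, 205), (266, 206), (269, 208), (272, 211), (275, 192), (278, 166), (281, 133)]
col 285 [(236, 201), (2
[... 1724 characters left out ...]
98, 210), (300, 210), (302, 209), (304, 214), (306, 214), (308, 206), (310, 192), (312, 188), (314, 188), (316, 189), (318, 188), (320, 189), (322, 189), (324, 189), (326, 173), (328, 126)]
row 250 [(240, 127, 131), (242, 127, 131), (244, 127, 131), (246, 127, 131), (248, 126, 130), (250, 126, 130), (252, 125, 124), (254, 23, 133), (256, 21, 136), (258, 21, 160), (260, 22, 211), (262, 23, 213), (264, 24, 205), (266, 23, 204), (268, 22, 206), (270, 24, 203), (272, 22, 209), (274, 23, 214)] | [(296, 210), (298, 212), (300, 209), (302, 209), (304, 214), (306, 215), (308, 206), (310, 200), (312, 190), (314, 191), (316, 192), (318, 191), (320, 192), (322, 191), (324, 192), (326, 192), (328, 192)]
```

```bash
python3 -m handwheel '{"twist":[[0,-0.1,0],[0,-0.1,0],[0,-0.1,0],[0,0,0],[0,0,0]],"dp":[[0,0,-0.01],[0,0,-0.01],[0,0,-0.01],[0,0,0],[0,0,0]],"hand":[63,63,63,63,63]}' 20 | head -2
python3 -m handwheel '{"twist":[[0,0,0],[0,0,0],[0,0,0],[0,0,0],[0,0,0]],"dp":[[0,0,0],[0,0,0],[0,0,0],[0,0,0],[0,0,0]],"hand":[63,63,63,63,63]}' 20 | head -2
python3 - <<'E'
from h import *
d=cam('wrist');im=d['color'];h=cv2.cvtColor(im,cv2.COLOR_BGR2HSV).astype(float)
px=np.array([.9928,-.12,0]);py=np.array([.12,.9928,0]);E=np.array([.4940,.1454,0])+.022*px
def first(a,f): return int(np.argmax(f(a)))
def pl(uv,z):
    w=plane(d,uv,z)-E;return (w@px*1e3).round(1),(w@py*1e3).round(1)
for b in (-.018,-.009,0,.009,.018):
    u,v=proj(d,E-.02*px+b*py+[0,0,.056]);u=int(round(u));v0=max(int(v)-15,0);c=h[v0:v0+90,u,1];i=v0+first(c,lambda a:a<75);print('foot edge',u,i,pl((u,i),.056),pl((u,i),.012))
for b in (.04,.05,.06,.1,.13):
    u,v=proj(d,E-.02*px+b*py+[0,0,.012]);u=int(round(u));v0=max(int(v)-10,0);c=h[v0:v0+90,u,1];i=v0+first(c,lambda a:a<75);print('plate edge',u,i,pl((u,i),.012),pl((u,i),0))
for a in (.0,.02,.05,.08):
    u,v=proj(d,E+a*px-.022*py+[0,0,.056]);v=int(round(v));u0=int(u)-8;g=h[v,u0:u0+20,2];i=u0+int(np.argmax(np.diff(g)));print('left side',v,i,pl((i+.5,v),.056))
    u,v=proj(d,E+a*px+.022*py+[0,0,.056]);u0=int(u)-8;g=h[int(v),u0:u0+16,2];i=u0+int(np.argmin(np.diff(g)));print('right side',i,pl((i+.5,int(v)),.056))
m=cv2.inRange(h.astype('uint8'),(12,140,90),(30,255,255));ringc=None
k=[c for c in cv2.findContours(m,0,1)[0] if cv2.contourArea(c)>200]
for c in k:
    (u,v),r=cv2.minEnclosingCircle(c);print('ring?',u,v,r,plane(d,(u,v),.024).round(4))
u,v=proj(d,E+[0,0,.056]);u=int(u);uu,vv=proj(d,E+.096*px+[0,0,.056]);print('far',[(r,int(h[r,int(uu)+3,2])) for r in range(int(vv)-12,int(vv)+20,2)],vv)
s=env.get_state();print(s['t'],s['tool_pos'],s['wrist_force'])
E
```

```text
t: 24.23
tool_pos: [0.6082, 0.1245, 0.2414]
t: 24.65
tool_pos: [0.6083, 0.1243, 0.2389]
foot edge 264 79 (np.float64(-2.1), np.float64(-18.0)) (np.float64(-6.9), np.float64(-19.4))
foot edge 275 79 (np.float64(-2.0), np.float64(-9.0)) (np.float64(-6.8), np.float64(-9.1))
foot edge 286 79 (np.float64(-1.9), np.float64(0.1)) (np.float64(-6.8), np.float64(1.2))
foot edge 297 79 (np.float64(-1.9), np.float64(9.2)) (np.float64(-6.7), np.float64(11.5))
foot edge 308 79 (np.float64(-1.8), np.float64(18.3)) (np.float64(-6.6), np.float64(21.8))
plate edge 328 86 (np.float64(-0.2), np.float64(40.7)) (np.float64(-1.3), np.float64(42.3))
plate edge 338 86 (np.float64(-0.1), np.float64(50.1)) (np.float64(-1.2), np.float64(52.0))
plate edge 349 86 (np.float64(-0.1), np.float64(60.5)) (np.float64(-1.2), np.float64(62.7))
plate edge 392 86 (np.float64(0.2), np.float64(101.0)) (np.float64(-0.8), np.float64(104.5))
plate edge 424 86 (np.float64(0.5), np.float64(131.2)) (np.float64(-0.6), np.float64(135.7))
left side 82 258 (np.float64(0.2), np.float64(-22.6))
right side 306 (np.float64(-0.2), np.float64(17.1))
left side 107 259 (np.float64(20.2), np.float64(-22.2))
right side 307 (np.float64(19.7), np.float64(18.1))
left side 143 259 (np.float64(50.0), np.float64(-22.7))
right side 311 (np.float64(49.5), np.float64(21.8))
left side 178 260 (np.float64(80.2), np.float64(-22.4))
right side 307 (np.float64(79.6), np.float64(18.7))
ring? 368.4200134277344 151.55332946777344 31.85312271118164 [0.5852 0.2136 0.024 ]
far [(183, 205), (185, 205), (187, 205), (189, 204), (191, 204), (193, 204), (195, 204), (197, 202), (199, 190), (201, 187), (203, 188), (205, 182), (207, 184), (209, 185), (211, 183), (213, 182)] 195.60805317405544
24.7 [0.60825994 0.12435493 0.23918121] [0.28629281 1.23825237 0.76243694]
```

```bash
python3 -c "
from station import env
print(env.hand_in())"
```

```text
the job is handed in; nothing more can be done
None
```

I handed the job in at about 25 s: the pawl is lifted, the bar is fully back, and the block lies square on the plate with its foot about 2 mm past the near edge. The last measurements put the bronze ring where it started. I planned the moves clear of the spanner, drift and gear cluster but did not re-measure them at the end.

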